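# Register a steel-rule die on the slide-out tray of a die press

## Task

Set up the die press: pull its tray out all the way to the stop, then lay the die with the oval blade on the white pad, blade up, and push it home so that one short end sits under the lip and flush against the back fence and the long edge sits flush against the bar of the side stop: press until you feel it firm against them. Leave the tray fully out and the die lying there free, push gently so that you do not ram the side stop, and do not disturb the other things on the table.

Things in the scene. Friction and masses are not known exactly. Their poses are not given: they have to be found in the camera images.
- tray (a joint): how far the press's tray is pulled out, m: 0 pushed in, 0.150 fully out at its stop; starts between 0 and 0.03. It slides toward -x of the press, against a steady friction of about 12 N, and stays where it is left; any inward push above that on the tray, its bar or its fences slides it back in.
- press: foot of the front face, mid-width, at table height, of the bench die-cutting press (fixed, 300 x 300 mm, 235 mm high); x points into the press, away from the robot, y left, z up. Over everything behind this face, crown and platen are solid from 104 mm above the table upward. The flat tray slides out of it toward -x. A hand lever lies along the press's right side.
- tray_handle (a point): middle of the tray's pull bar: round steel, 10 mm thick, 110 mm long, level, along y, 50 mm above the table, with an arm at each end. Behind it, before the tray's front, is a gap 44 mm deep (x) and 100 mm wide, open above and below, for hooking fingers; the tray's front is 62 mm high. x points into the press, y left. Pushed in, the bar stands 70 mm before the press's front face.
- back_fence: the tray's steel back fence (inverted L, 170 mm long in y), moving with the tray. Origin: foot of its face, mid-length, on the white pad's surface, 62 mm above the table. The face looks to -x; x points into the press, y left. Its lip juts 12 mm to -x, 21.5 to 25.5 mm above the pad. Tray fully out: face 22 to 38 mm before the press's front. The pad reaches 90 mm to each side, 126 mm or more to -x.
- side_stop: side stop on the tray's left: dark block 70 (x) x 18 (y) x 16 mm, and to its right (-y) a steel stop bar 70 x 8 x 13 mm high on two guide screws. Origin: foot of the block's right face, mid-length, on the pad; axes as the tray's; 47 to 63 mm to -x of the fence's face. The bar's right face is the stop: 6 to 18 mm to -y of the origin, not reported: feel for it. Rigid; over 35 N is ramming.
- die_oval: the die to load, blade up on the table among others: plywood board 100 (x) x 56 (y) x 18 mm with an oval steel blade 68 by 34 mm standing 5 mm proud of its top; 0.12 to 0.22 kg. Origin at the centre of the underside, z up through the blade. Either short end may go to the back. Home: long side along the stop bar, origin 50 mm from the back fence's face 28 mm from the stop bar's.
- die_round: another die, same materials, board 76 x 76 x 18 mm with a round blade; leave alone. Origin at the centre of the underside.
- die_strap: another die, same materials, board 126 x 40 x 18 mm with a long rectangular blade; leave alone. Origin at the centre of the underside.
- spool: thread spool standing on the table, 60 mm across, 78 mm high; leave alone. Origin at the centre of its foot.
- scissors: small scissors lying on the table, about 140 mm long, 70 mm over the handles; leave alone. Origin near the pivot.
- tape: round tape measure, 58 mm across, 20 mm high; leave alone. Origin under its centre.
- jar: glass jar with brass lid, 62 mm across, 78 mm high; leave alone. Origin under its centre.
- screwdriver: screwdriver lying on the table, 170 mm long; leave alone. Origin on its axis line at its underside.
- weight: round steel pattern weight with a knob, 68 mm across, 48 mm high; leave alone. Origin under its centre.
Mind the look-alikes: they are no part of the job. What is shaped like the die_oval but purple or yellow is not meant.

How it is judged (in metres and radians):
On the way, in this order (a step that is already met when the one before it is completed fails the run):
1. the tray is pulled out to its stop (value of joint tray above 0.147 m), for 0.2 s.
2. the die, home in the corner of both stops, is pressed against the fence or the side stop with at least 3 N (x of die_oval in the frame of back_fence between -0.0516 and -0.048 m and (y of stop_bar_c0 in the frame of die_oval between 0.03 and 0.0336 m or y of stop_bar_c0 in the frame of die_oval between -0.0336 and -0.03 m) and angle between the x axis of die_oval and the x axis of back_fence, either way round below 0.02 rad and angle between die_oval's own z axis and vertical below 0.03 rad and z of die_oval in the frame of back_fence between -0.003 and 0.002 m and (contact force between die_oval and back_fence above 3 N or contact force between die_oval and side_stop above 3 N)).
At the end, for the whole second after the job is handed in: The tray is out to within 3 mm of its stop. The oval die lies flat on the pad, blade up, free and at rest: short end under the lip, within 1.5 mm of the back fence's face; long edge within 1.5 mm of the stop bar's face (the bar's middle 32 mm from the die's); square within 0.02 rad (value of joint tray above 0.147 m and x of die_oval in the frame of back_fence between -0.0516 and -0.048 m and (y of stop_bar_c0 in the frame of die_oval between 0.03 and 0.0336 m or y of stop_bar_c0 in the frame of die_oval between -0.0336 and -0.03 m) and angle between the x axis of die_oval and the x axis of back_fence, either way round below 0.02 rad and angle between die_oval's own z axis and vertical below 0.03 rad and z of die_oval in the frame of back_fence between -0.003 and 0.002 m and linear speed of die_oval below 0.005 m/s and velocity of joint tray below 0.005 m/s); the robot touches nothing.
It fails at once if the die or the robot rams the side stop (over 35 N) (contact force between any of die_oval, the fingers and side_stop above 35 N).
It fails at once if another thing on the table is moved by more than 25 mm (distance of any of die_round, die_strap, spool, scissors, tape, jar, screwdriver, weight from where it was at the start of the episode above 0.025 m).
It also fails if it takes over 69 s, if anything falls off the work surface, if the arm or the gripper's body presses on something with over 40 N, if the wrist force passes 120 N, or if a joint passes its speed limit or range.

## Robot

A 6-joint arm with a two-finger parallel gripper is mounted at the origin on the work surface. World frame = base frame: x ahead of the robot, y to its left, z up, the work surface at z = 0. Lengths are in mm, angles in rad, forces in N, time in s.
With the tool pointing down it reaches from about 300 to 850 mm from the base axis. Payload 5.4 kg.
Tool frame: the origin (TCP) lies on the mounting face of the last link; the fingertips stand 173 mm ahead of it and the grasp point (between the pads) lies 155 mm ahead of it; z points along the fingers, y is the line along which they close (so a half turn about z gives the same grasp; the last joint's range is limited). The gripper opens to 85 mm and grips with 20 to 120 N. Pads are 22 mm wide; open, the fingers measure 114 mm over their backs; the gripper's body (76 mm by 85 mm) begins 54 mm behind the grasp point. The pads swing forward as they close: fully open they stand 13 mm farther back than shut.
Start: joints at [0.997, 0.158, 1.597, -0, 1.386, -0.21], TCP at [204.611, 537.347, 404.699] pointing down, gripper open.
Joint ranges: [-2.91, 2.91], [-0.94, 2.29], [0.18, 2.7], [-1.29, 4.43], [0.17, 2.64], [-3, 3]. Speed limits (rad/s): [2.57, 2.57, 3.14, 3.14, 3.14, 3.14].

## Interface

Orientations are given as [roll, pitch, yaw] about the fixed x, y, z axes, in that order (R = Rz(yaw) Ry(pitch) Rx(roll)).
In Python, from cell import * gives the robot as it stands.
- The arm moves only by the tool play_rows, never from a script. Its argument "steps" is a list of rows, each an object of numbers: "ax", "ay", "az": the turn, a rotation vector about the tool's x, y, z in degrees; "x", "y", "z": the shift along the tool's x, y, z in m; "hand": the finger opening in m, from 0 to 0.0854. In form: [{"ax": .., "ay": .., "az": .., "x": .., "y": .., "z": .., "hand": ..}, ...]. A call has 1 to 10 rows; each row is the pose to reach, as a shift and turn from the pose commanded when the call began, along the tool's axes at that moment; what a row does not reach only later rows make up. A row lasts 1/10 s, in which the tool goes at most 50 mm and 8.59 degrees, less where a joint would pass 70% of its speed; a pose out of reach is approached as far as the arm can. A call with a gripper value outside its range is refused whole. The fingers move at their own pace and stop on an object; "grip_force" is the grip in N (left out, the last holds). Time passes only in rows, so rows that repeat a pose let the fingers close. It gives the time, the measured TCP pose, the force, the opening and the grip force at its end, in the units of the state.
- get_obs(): the state, without advancing time (a new reading comes with each control period).
- camera(name): name is "scene" or "top" or "wrist"; returns the picture (384x512x3 uint8, red, green, blue); there is no depth.
- calibration(name): a dict with "vfov" (degrees; the focal length in pixels is half the picture's height over the tangent of half this angle, whatever the lens; pixels are square), "cx", "cy" (the principal point, pixels), "position" and "attitude" of the camera in the world. Camera axes: x right, y up, looking along -z (the intrinsics and any distortion apply to the point x, -y, -z); pixel columns grow to the right and rows downward; lengths in mm; the calibration is good to about 2 mm. A picture is of the moment at which its call begins: read the wrist's pose just before it. calibration takes no time and is no camera call; for the wrist camera it gives the pose at the moment of the call.
- hand_in(): hands the job in; it is judged then, once.
The state is a dict: "time_s": time; "q": joint angles; "joint_velocities": joint speeds; "tau": joint torques, N m; "ee_pos": TCP position; "eef_rot": TCP orientation; "wrist_force": force on the tool from outside, world axes, zero at the start; "wrist_torque": the same for the moment, N m; "gripper_width": finger opening in mm; "finger_force": force on a finger pad.
Only numpy, scipy, OpenCV 4.12 (cv2) and the standard library are available. Lean on these libraries where they do the work, as an engineer would, in place of code of your own. Each camera call takes 0.05 s, during which the arm holds its last target. There are 200 camera calls.

## Working session

There is one attempt and no reset: what is moved stays moved. The work goes in short steps, Python scripts to look and compute and a tool call to move; the robot and the scene stay as the last step left them, time stands still between calls to the robot, and variables do not carry over. Pictures are saved under pics/ and viewed, at most 11 in all, crops included, and the job is handed in when it is done.

Besides the shell and the picture viewer there is one more tool, called after "Request:" as name([rows], argument=value, ...), one row to a line, values as JSON. play_rows: Moves the arm, as the interface text tells. Its arguments: {"type":"object","properties":{"steps":{"type":"array","items":{"type":"object","properties":{"ax":{"type":"number"},"ay":{"type":"number"},"az":{"type":"number"},"x":{"type":"number"},"y":{"type":"number"},"z":{"type":"number"},"hand":{"type":"number"}}}},"grip_force":{"type":"number"}},"required":["steps"]}

```bash
mkdir -p pics; ls
python3 - <<'E'
from cell import *
import cv2
o=get_obs(); print({k:o[k] for k in('time_s','ee_pos','eef_rot','wrist_force','gripper_width')})
for n in('scene','top','wrist'):
    print(n,calibration(n)); cv2.imwrite(f'pics/{n}0.png',camera(n)[:,:,::-1])
E
```

```text
pics
{'time_s': 0.0, 'ee_pos': array([204.4385662 , 537.11254557, 403.67018434]), 'eef_rot': array([-3.13965973e+00, -4.53750999e-04,  2.77779071e+00]), 'wrist_force': array([ 0.18184413, -0.44040732, -0.26637058]), 'gripper_width': 85.62928285144272}
scene {'vfov': 47.344139603685434, 'cx': 254.90462510156186, 'cy': 193.041861510662, 'position': array([ 798.69381956,  631.94471818, 1229.76514536]), 'attitude': array([0.51694481, 0.00696102, 2.77071605])}
top {'vfov': 50.73473673847465, 'cx': 254.6572650486767, 'cy': 186.2860555760031, 'position': array([ 457.8460017 ,  -11.07405862, 1176.14680782]), 'attitude': array([ 0.08788511, -0.00219186, -1.56327087])}
wrist {'vfov': 58.21930382780949, 'cx': 252.91462769420198, 'cy': 182.3973325995509, 'position': array([137.95815424, 562.4547651 , 372.50390713]), 'attitude': array([-0.28482453,  0.00260517,  1.20606118])}
```

Run:
```python
import cv2,numpy as np
a=cv2.imread('pics/scene0.png');b=cv2.imread('pics/top0.png')
cv2.imwrite('pics/s.png',cv2.resize(a,(800,600),interpolation=cv2.INTER_CUBIC));cv2.imwrite('pics/t.png',cv2.resize(b,(800,600),interpolation=cv2.INTER_CUBIC))
```

```text
(no output)
```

View pics/t.png

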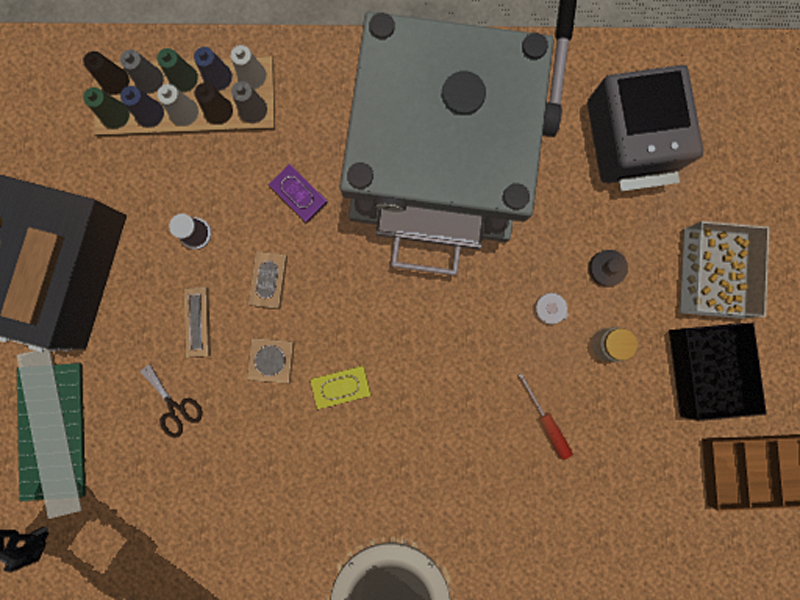

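View pics/s.png

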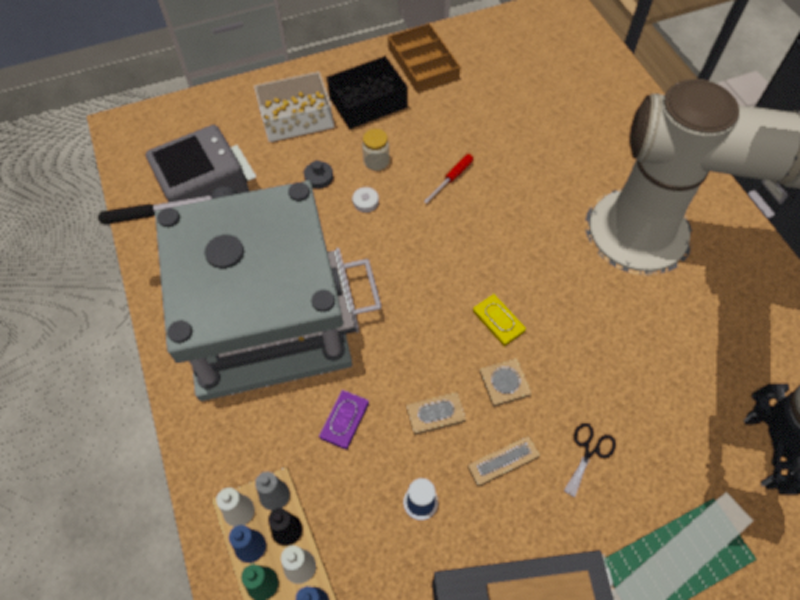

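Candidates in the top view (800 px scale): plywood with oval blade (267,280), purple look-alike (298,193), yellow look-alike (340,388), round die (270,360) and strap die (197,322). I choose the plywood one at (267,280). A close crop will check that choice, with the handle beside it.

```bash
cat > h.py <<'E'
import numpy as np,cv2
from scipy.spatial.transform import Rotation as R
from cell import *
def ray(c,px):
    f=192/np.tan(np.radians(c['vfov']/2)); px=np.atleast_2d(px).astype(float)
    d=np.c_[(px[:,0]-c['cx'])/f,-(px[:,1]-c['cy'])/f,-np.ones(len(px))]
    return np.array(c['position']),R.from_euler('xyz',c['attitude']).apply(d)
def onz(c,px,z):
    p,d=ray(c,px); return p+d*((z-p[2])/d[:,2])[:,None]
def proj(c,P):
    f=192/np.tan(np.radians(c['vfov']/2)); v=R.from_euler('xyz',c['attitude']).inv().apply(np.atleast_2d(P)-c['position'])
    return np.c_[c['cx']+f*v[:,0]/-v[:,2],c['cy']-f*v[:,1]/-v[:,2]]
def tri(c1,p1,c2,p2):
    o1,d1=ray(c1,p1);o2,d2=ray(c2,p2);out=[]
    for a,b in zip(d1,d2):
        s=np.linalg.lstsq(np.c_[a,-b],o2-o1,rcond=None)[0]; out.append((o1+a*s[0]+o2+b*s[1])/2)
    return np.array(out)
def tool(): # measured tool pose
    o=get_obs(); return o, np.array(o['ee_pos']), R.from_euler('xyz',o['eef_rot'])
def goto(tgt,yaw): # shift in tool axes (m), rotvec deg, to TCP tgt mm pointing down
    o,p,r=tool(); print('shift m',np.round(r.inv().apply(np.array(tgt)-p)/1000,4),'rot deg',np.round((r.inv()*R.from_euler('xyz',[np.pi,0,yaw])).as_rotvec(degrees=True),2))
E
python3 - <<'E'
import cv2,numpy as np
b=cv2.imread('pics/top0.png')
d=cv2.resize(b[155:203,150:194],None,fx=8,fy=8,interpolation=cv2.INTER_CUBIC)   # x150 y155
h=cv2.resize(b[120:180,215:335],None,fx=6,fy=6,interpolation=cv2.INTER_CUBIC)
W=np.zeros((384+0,0,3),np.uint8)
cv2.imwrite('pics/c1.png',np.vstack([np.pad(cv2.resize(d,None,fx=.6,fy=.6),((0,0),(0,720-211),(0,0))),h])[:600])
g=cv2.cvtColor(b,cv2.COLOR_BGR2HSV)
print(g[155:200:5,150:194:4,:].tolist()[4]); print(b[176,150:194:3].tolist()); print(b[195,150:160].tolist())
E
```

```text
[[14, 135, 142], [14, 132, 145], [14, 131, 154], [15, 109, 145], [10, 15, 103], [12, 10, 126], [10, 11, 134], [15, 109, 152], [14, 128, 102], [13, 129, 146], [14, 135, 140]]
[[63, 94, 131], [65, 97, 135], [66, 98, 136], [64, 95, 132], [85, 116, 147], [63, 85, 107], [106, 109, 112], [106, 110, 113], [127, 129, 132], [42, 55, 70], [94, 128, 160], [66, 99, 138], [72, 107, 149], [61, 93, 130], [67, 99, 137]]
[[72, 108, 148], [72, 107, 149], [63, 94, 130], [58, 88, 121], [61, 91, 126], [64, 96, 134], [74, 111, 154], [73, 107, 149], [67, 99, 137], [61, 91, 126]]
```

View pics/c1.png

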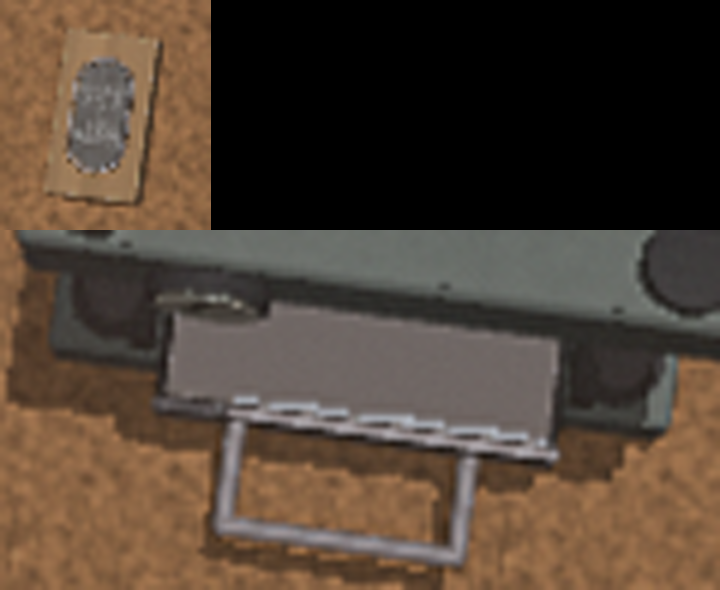

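The crop confirms the plywood oval die, with crop corners at (67,32), (160,38), (136,203) and (46,192). The handle bar runs from (222,528) to (460,555). Next I turn these into positions.

Run:
```python
from h import *
c=calibration('top')
b=cv2.imread('pics/top0.png'); 
k=np.array([[67,32],[160,38],[136,203],[46,192]])/4.8+[150,155]-.4
P=onz(c,k,18);print(P.round(1),'c',P.mean(0).round(1))
for a,bb in((0,1),(1,2),(2,3),(3,0)):print(np.linalg.norm(P[a]-P[bb]).round(1))
dx=(P[0]+P[1]-P[2]-P[3]); print('yaw',np.arctan2(dx[1],dx[0]))
h=np.array([[222,528],[460,555]])-[0,230]; H=onz(c,h/6+[215,120]-.4,52); d=H[0]-H[1]
print(H.round(1),H.mean(0),'len',np.linalg.norm(d),'press yaw',np.arctan2(d[1],d[0])-np.pi/2)
# press top front edge, 800 px image: (343,193)-(530,218) z~235 ; sides (365,18)-(343,193)
t=onz(c,np.array([[345,190],[530,217],[363,20],[551,45]])*.64,235);e=t[0]-t[1];f=t[2]-t[0];g=t[3]-t[1]
print(t.round(0),np.arctan2(e[1],e[0])-np.pi/2,np.arctan2(f[1],f[0]),np.arctan2(g[1],g[0]))
```

```text
[[630.3 250.5  18. ]
 [627.1 194.6  18. ]
 [527.7 206.6  18. ]
 [533.9 260.4  18. ]] c [579.8 228.   18. ]
56.1
100.1
54.2
97.0
yaw -0.11143287914694812
[[ 604.6   -3.9   52. ]
 [ 592.8 -114.8   52. ]] [598.7318744  -59.36466248  52.        ] len 111.59237170996946 press yaw -0.10599919798000768
[[ 694.   69.  235.]
 [ 655. -211.  235.]
 [ 963.   45.  235.]
 [ 925. -246.  235.]] -0.13932712914297074 -0.0888031422597922 -0.13034223857160449
```

Run:
```python
from h import *
goto([619.6,-61.8,300],3.027)
```

```text
shift m [-0.6011 -0.4119  0.1044] rot deg [ -0.08  -0.03 -14.28]
```

Request:
play_rows([
  {"x": -0.04,"y": -0.027,"z": 0,"az": -2,"hand": 0.0},
  {"x": -0.08,"y": -0.054,"z": 0,"az": -4,"hand": 0.0},
  {"x": -0.12,"y": -0.081,"z": 0,"az": -6,"hand": 0.0},
  {"x": -0.16,"y": -0.108,"z": 0,"az": -8,"hand": 0.0},
  {"x": -0.2,"y": -0.135,"z": 0,"az": -10,"hand": 0.0},
  {"x": -0.24,"y": -0.163,"z": 0,"az": -12,"hand": 0.0},
  {"x": -0.28,"y": -0.191,"z": 0,"az": -14.28,"hand": 0.0},
  {"x": -0.32,"y": -0.218,"z": 0,"az": -14.28,"hand": 0.0},
  {"x": -0.36,"y": -0.246,"z": 0,"az": -14.28,"hand": 0.0},
  {"x": -0.4,"y": -0.274,"z": 0,"az": -14.28,"hand": 0.0},
])

```text
invalid input at $.steps[0]: expected keys ax, ay, az, x, y, z, hand
```

Run:
```python
from h import *
goto([619.6,-61.8,300],3.027)
```

```text
shift m [-0.6011 -0.4119  0.1044] rot deg [ -0.08  -0.03 -14.28]
```

Request:
play_rows([
  {"ax": 0,"ay": 0,"az": -2,"x": -0.04,"y": -0.027,"z": 0,"hand": 0.0},
  {"ax": 0,"ay": 0,"az": -4,"x": -0.08,"y": -0.055,"z": 0,"hand": 0.0},
  {"ax": 0,"ay": 0,"az": -6,"x": -0.12,"y": -0.082,"z": 0,"hand": 0.0},
  {"ax": 0,"ay": 0,"az": -8,"x": -0.16,"y": -0.11,"z": 0,"hand": 0.0},
  {"ax": 0,"ay": 0,"az": -10,"x": -0.2,"y": -0.137,"z": 0,"hand": 0.0},
  {"ax": 0,"ay": 0,"az": -12,"x": -0.24,"y": -0.164,"z": 0,"hand": 0.0},
  {"ax": 0,"ay": 0,"az": -14.3,"x": -0.28,"y": -0.192,"z": 0,"hand": 0.0},
  {"ax": 0,"ay": 0,"az": -14.3,"x": -0.32,"y": -0.219,"z": 0,"hand": 0.0},
  {"ax": 0,"ay": 0,"az": -14.3,"x": -0.36,"y": -0.247,"z": 0,"hand": 0.0},
  {"ax": 0,"ay": 0,"az": -14.3,"x": -0.4,"y": -0.274,"z": 0,"hand": 0.0},
])

```text
time_s: 1.15
ee_pos: [481.6, 137.0, 404.6]
eef_rot: [3.141, -0.0, 3.027]
wrist_force: [1.0, 0.2, 0.3]
gripper_width: 0.1
finger_force: 0.0
```

Run:
```python
from h import *
goto([619.6,-61.8,300],3.027)
c=calibration('wrist');cv2.imwrite('pics/w1.png',camera('wrist')[:,:,::-1])
np.save('w1c.npy',c)
```

```text
shift m [-0.1599 -0.1817  0.1045] rot deg [ 0.01 -0.    0.  ]
```

Request:
play_rows([
  {"ax": 0,"ay": 0,"az": 0,"x": -0.026,"y": -0.03,"z": 0.0,"hand": 0.0},
  {"ax": 0,"ay": 0,"az": 0,"x": -0.052,"y": -0.06,"z": 0.01,"hand": 0.0},
  {"ax": 0,"ay": 0,"az": 0,"x": -0.08,"y": -0.09,"z": 0.03,"hand": 0.0},
  {"ax": 0,"ay": 0,"az": 0,"x": -0.106,"y": -0.12,"z": 0.05,"hand": 0.0},
  {"ax": 0,"ay": 0,"az": 0,"x": -0.132,"y": -0.15,"z": 0.07,"hand": 0.0},
  {"ax": 0,"ay": 0,"az": 0,"x": -0.16,"y": -0.182,"z": 0.09,"hand": 0.0},
  {"ax": 0,"ay": 0,"az": 0,"x": -0.16,"y": -0.182,"z": 0.104,"hand": 0.0},
])

```text
time_s: 1.9
ee_pos: [620.4, -63.9, 298.6]
eef_rot: [-3.14, -0.0, 3.023]
wrist_force: [-0.9, 0.8, -0.3]
gripper_width: -0.2
finger_force: 0.0
```

Run:
```python
from h import *
goto([619.6,-61.8,203],3.027)
c=calibration('wrist');b=camera('wrist')[:,:,::-1].copy()
for e in proj(c,[[604.6,-3.9,50],[592.8,-114.8,50]]):cv2.circle(b,tuple(int(v) for v in e),3,(0,0,255),1)
cv2.imwrite('pics/w2.png',b)
```

```text
shift m [0.001  0.0021 0.0956] rot deg [-0.07 -0.03 -0.22]
```

View pics/w2.png

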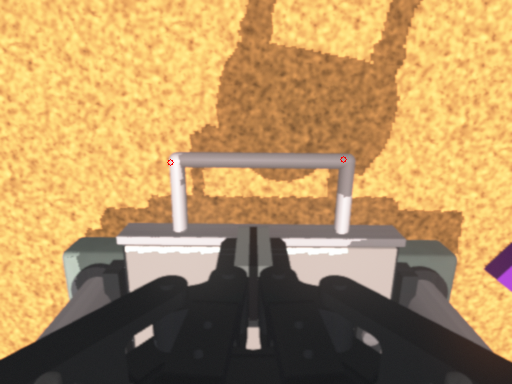

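The wrist view puts the bar at row 160, columns 176 to 350. That is level and within 1 px of the prediction in x, so I descend.

Request:
play_rows([
  {"ax": 0,"ay": 0,"az": 0,"x": 0.001,"y": 0.0,"z": 0.03,"hand": 0.0},
  {"ax": 0,"ay": 0,"az": 0,"x": 0.001,"y": 0.0,"z": 0.06,"hand": 0.0},
  {"ax": 0,"ay": 0,"az": 0,"x": 0.001,"y": 0.0,"z": 0.08,"hand": 0.0},
  {"ax": 0,"ay": 0,"az": 0,"x": 0.001,"y": 0.0,"z": 0.096,"hand": 0.0},
  {"ax": 0,"ay": 0,"az": 0,"x": 0.004,"y": 0.0,"z": 0.096,"hand": 0.0},
  {"ax": 0,"ay": 0,"az": 0,"x": 0.01,"y": 0.0,"z": 0.096,"hand": 0.0},
  {"ax": 0,"ay": 0,"az": 0,"x": 0.02,"y": 0.0,"z": 0.096,"hand": 0.0},
])

```text
time_s: 2.65
ee_pos: [602.2, -58.0, 207.4]
eef_rot: [-3.141, 0.014, 3.027]
wrist_force: [13.7, -1.2, -9.7]
gripper_width: 0.4
finger_force: 6.8
```

Request:
play_rows([
  {"ax": 0,"ay": 0,"az": 0,"x": 0.012,"y": 0.0,"z": 0.0,"hand": 0.0},
  {"ax": 0,"ay": 0,"az": 0,"x": 0.024,"y": 0.0,"z": 0.0,"hand": 0.0},
  {"ax": 0,"ay": 0,"az": 0,"x": 0.036,"y": 0.0,"z": 0.0,"hand": 0.0},
  {"ax": 0,"ay": 0,"az": 0,"x": 0.048,"y": 0.0,"z": 0.0,"hand": 0.0},
  {"ax": 0,"ay": 0,"az": 0,"x": 0.06,"y": 0.0,"z": 0.0,"hand": 0.0},
  {"ax": 0,"ay": 0,"az": 0,"x": 0.072,"y": 0.0,"z": 0.0,"hand": 0.0},
  {"ax": 0,"ay": 0,"az": 0,"x": 0.084,"y": 0.0,"z": 0.0,"hand": 0.0},
  {"ax": 0,"ay": 0,"az": 0,"x": 0.094,"y": 0.0,"z": 0.0,"hand": 0.0},
  {"ax": 0,"ay": 0,"az": 0,"x": 0.102,"y": 0.0,"z": 0.0,"hand": 0.0},
  {"ax": 0,"ay": 0,"az": 0,"x": 0.108,"y": 0.0,"z": 0.0,"hand": 0.0},
])

```text
time_s: 3.65
ee_pos: [494.5, -45.1, 207.8]
eef_rot: [3.141, 0.013, 3.026]
wrist_force: [14.9, 4.5, -7.2]
gripper_width: 0.2
finger_force: 6.4
```

Request:
play_rows([
  {"ax": 0,"ay": 0,"az": 0,"x": 0.005,"y": 0.0,"z": 0.0,"hand": 0.0},
  {"ax": 0,"ay": 0,"az": 0,"x": 0.01,"y": 0.0,"z": 0.0,"hand": 0.0},
  {"ax": 0,"ay": 0,"az": 0,"x": 0.015,"y": 0.0,"z": 0.0,"hand": 0.0},
])

```text
time_s: 3.95
ee_pos: [480.0, -43.4, 207.8]
eef_rot: [3.141, 0.014, 3.026]
wrist_force: [14.1, 5.6, -6.1]
gripper_width: -0.0
finger_force: 6.3
```

Request:
play_rows([
  {"ax": 0,"ay": 0,"az": 0,"x": 0.004,"y": 0.0,"z": 0.0,"hand": 0.0},
  {"ax": 0,"ay": 0,"az": 0,"x": 0.008,"y": 0.0,"z": 0.0,"hand": 0.0},
  {"ax": 0,"ay": 0,"az": 0,"x": 0.012,"y": 0.0,"z": 0.0,"hand": 0.0},
  {"ax": 0,"ay": 0,"az": 0,"x": 0.016,"y": 0.0,"z": 0.0,"hand": 0.0},
])

```text
time_s: 4.35
ee_pos: [466.0, -42.1, 208.6]
eef_rot: [-3.142, 0.022, 3.025]
wrist_force: [32.5, 5.5, -23.5]
gripper_width: 0.1
finger_force: 15.5
```

Request:
play_rows([
  {"ax": 0,"ay": 0,"az": 0,"x": 0.001,"y": 0.0,"z": 0.0,"hand": 0.0},
  {"ax": 0,"ay": 0,"az": 0,"x": 0.001,"y": 0.0,"z": 0.0,"hand": 0.0},
  {"ax": 0,"ay": 0,"az": 0,"x": 0.001,"y": 0.0,"z": 0.0,"hand": 0.0},
  {"ax": 0,"ay": 0,"az": 0,"x": -0.005,"y": 0.0,"z": 0.0,"hand": 0.0},
  {"ax": 0,"ay": 0,"az": 0,"x": -0.01,"y": 0.0,"z": 0.0,"hand": 0.0},
  {"ax": 0,"ay": 0,"az": 0,"x": -0.01,"y": 0.0,"z": -0.03,"hand": 0.0},
  {"ax": 0,"ay": 0,"az": 0,"x": -0.01,"y": 0.0,"z": -0.07,"hand": 0.0},
  {"ax": 0,"ay": 0,"az": 0,"x": -0.01,"y": 0.0,"z": -0.11,"hand": 0.085},
  {"ax": 0,"ay": 0,"az": 0,"x": -0.01,"y": 0.0,"z": -0.15,"hand": 0.085},
  {"ax": 0,"ay": 0,"az": 0,"x": -0.01,"y": 0.0,"z": -0.19,"hand": 0.085},
])

```text
time_s: 5.35
ee_pos: [470.4, -42.8, 397.1]
eef_rot: [-3.141, 0.0, 3.028]
wrist_force: [0.7, -0.5, 0.2]
gripper_width: 43.6
finger_force: 0.0
```

Run:
```python
from h import *
o=get_obs();print(o['ee_pos'],o['eef_rot'],o['wrist_force'])
b=camera('top')[:,:,::-1];s=camera('scene')[:,:,::-1]
cv2.imwrite('pics/t1.png',b);cv2.imwrite('pics/s1.png',s)
goto([579.8,228,300],np.pi-.111)
goto([480,228,404],np.pi-.111)
cv2.imwrite('pics/w3.png',camera('wrist')[:,:,::-1])
```

```text
[470.44845797 -42.76722233 397.05821898] [-3.14123422e+00  4.18420523e-04  3.02757715e+00] [ 0.67090678 -0.45141611  0.1776377 ]
shift m [-0.0747  0.2821  0.102 ] rot deg [-0.18  0.7  -0.17]
shift m [ 0.0232  0.2705 -0.0032] rot deg [-0.18  0.7  -0.17]
```

Request:
play_rows([
  {"ax": 0,"ay": 0,"az": 0,"x": -0.009,"y": 0.035,"z": 0.0,"hand": 0.085},
  {"ax": 0,"ay": 0,"az": 0,"x": -0.018,"y": 0.07,"z": 0.0,"hand": 0.085},
  {"ax": 0,"ay": 0,"az": 0,"x": -0.028,"y": 0.105,"z": 0.0,"hand": 0.085},
  {"ax": 0,"ay": 0,"az": 0,"x": -0.037,"y": 0.14,"z": 0.0,"hand": 0.085},
  {"ax": 0,"ay": 0,"az": 0,"x": -0.047,"y": 0.175,"z": 0.02,"hand": 0.085},
  {"ax": 0,"ay": 0,"az": 0,"x": -0.056,"y": 0.21,"z": 0.05,"hand": 0.085},
  {"ax": 0,"ay": 0,"az": 0,"x": -0.065,"y": 0.245,"z": 0.08,"hand": 0.085},
  {"ax": 0,"ay": 0,"az": 0,"x": -0.075,"y": 0.282,"z": 0.102,"hand": 0.085},
  {"ax": 0,"ay": 0,"az": 0,"x": -0.075,"y": 0.282,"z": 0.102,"hand": 0.085},
])

```text
time_s: 6.4
ee_pos: [575.8, 231.6, 285.9]
eef_rot: [-3.139, -0.011, 3.031]
wrist_force: [-0.8, -2.2, -0.6]
gripper_width: 85.3
finger_force: 0.0
```

Run:
```python
from h import *
goto([579.8,228,170],np.pi-.111)
c=calibration('wrist');b=camera('wrist')[:,:,::-1].copy()
np.save('w4c.npy',c,allow_pickle=True)
r=R.from_euler('z',-.111)
P=r.apply([[50,28,18],[50,-28,18],[-50,-28,18],[-50,28,18]])+[579.8,228,0]
for e in proj(c,P):cv2.circle(b,tuple(int(v) for v in e),3,(0,0,255),1)
t=cv2.imread('pics/t1.png')
x=cv2.resize(t[110:210,210:310],None,fx=4,fy=4,interpolation=cv2.INTER_CUBIC)
cv2.imwrite('pics/m1.png',np.hstack([x,cv2.resize(b,None,fx=.78,fy=.78)[:300].copy() if 0 else np.pad(cv2.resize(b,(400,300)),((0,100),(0,0),(0,0)))]))
cv2.imwrite('pics/w4.png',b)
```

```text
shift m [-0.0056 -0.0028  0.1159] rot deg [-0.13 -0.61  0.03]
```

View pics/m1.png

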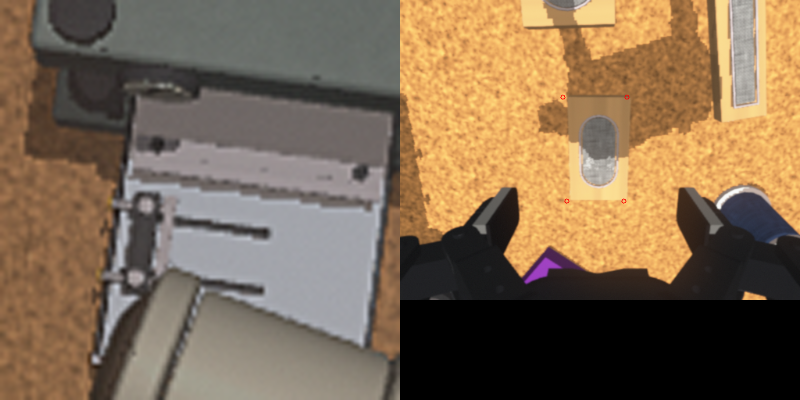

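The left panel shows the tray out: side stop bar at (165,240), fence at y≈180, pad white. The right panel shows the oval die between the open fingers, a few mm towards +y of the prediction. I refine that next.

Run:
```python
from h import *
o=get_obs();print(o['ee_pos'],o['eef_rot'])
c=calibration('wrist');b=camera('wrist')[:,:,::-1].copy()
roi=b[110:275,195:320]
h=cv2.cvtColor(roi,cv2.COLOR_BGR2HSV)
print(h[[30,80,140]][:,::6].tolist())
```

```text
[576.24244992 229.9999775  288.397092  ] [-3.13920437 -0.00751087  3.03033254]
[[[14, 155, 146], [14, 150, 156], [14, 153, 142], [15, 151, 160], [16, 125, 163], [16, 127, 163], [15, 124, 165], [16, 125, 165], [16, 124, 166], [16, 124, 160], [16, 123, 158], [16, 125, 157], [16, 125, 165], [16, 123, 170], [16, 124, 168], [16, 124, 164], [17, 125, 159], [15, 143, 137], [15, 152, 153], [14, 153, 143], [15, 153, 148]], [[17, 146, 245], [17, 147, 243], [17, 148, 242], [17, 147, 239], [21, 106, 247], [20, 113, 246], [17, 70, 239], [17, 23, 157], [14, 24, 116], [12, 23, 111], [13, 20, 113], [11, 19, 110], [13, 23, 102], [13, 21, 109], [12, 60, 148], [16, 124, 165], [16, 124, 163], [15, 153, 220], [16, 150, 237], [16, 150, 234], [17, 146, 246]], [[18, 140, 249], [17, 147, 245], [15, 153, 225], [18, 145, 246], [16, 142, 233], [20, 112, 247], [21, 111, 248], [21, 111, 249], [21, 110, 249], [21, 111, 248], [19, 115, 246], [21, 107, 250], [22, 104, 251], [21, 107, 251], [21, 107, 251], [20, 110, 247], [19, 115, 246], [17, 146, 244], [15, 152, 228], [18, 145, 247], [18, 142, 249]]]
```

Run:
```python
from h import *
c=calibration('wrist');b=camera('wrist')[:,:,::-1].copy()
h=cv2.medianBlur(cv2.cvtColor(b,cv2.COLOR_BGR2HSV),5)
m=((h[:,:,1]<133)&(h[:,:,2]>80)).astype(np.uint8);m[:105]=0;m[280:]=0;m[:,:190]=0;m[:,325:]=0
m=cv2.morphologyEx(m,cv2.MORPH_OPEN,np.ones((5,5)))
k=max(cv2.findContours(m,0,2)[0],key=cv2.contourArea);bx=cv2.boxPoints(cv2.minAreaRect(k));print(bx)
P=onz(c,bx,18);print(P.round(1),P.mean(0))
for i in range(4):
    d=P[(i+1)%4]-P[i];print(np.linalg.norm(d).round(1),np.arctan2(d[1],d[0]).round(3))
o=get_obs();print(o['ee_pos'],o['eef_rot'])
```

```text
[[219.      248.99997]
 [219.      117.     ]
 [297.      117.     ]
 [297.      248.99997]]
[[625.4 196.2  18. ]
 [525.8 210.4  18. ]
 [531.9 263.9  18. ]
 [632.2 256.1  18. ]] [578.80639225 231.64357493  18.        ]
100.6 3.001
53.9 1.457
100.6 -0.078
60.2 -1.683
[577.35205151 228.25611856 292.17598967] [-3.14067911e+00 -1.33060492e-03  3.02777864e+00]
```

Run:
```python
from h import *
goto([579.3,230.6,170],np.pi-.111)
```

```text
shift m [-0.0018  0.0027  0.1222] rot deg [-0.05 -0.08 -0.16]
```

Request:
play_rows([
  {"ax": 0,"ay": 0,"az": 0,"x": 0.0,"y": 0.0026,"z": 0.03,"hand": 0.085},
  {"ax": 0,"ay": 0,"az": 0,"x": 0.0,"y": 0.0026,"z": 0.06,"hand": 0.085},
  {"ax": 0,"ay": 0,"az": 0,"x": 0.0,"y": 0.0026,"z": 0.085,"hand": 0.085},
  {"ax": 0,"ay": 0,"az": 0,"x": 0.0,"y": 0.0026,"z": 0.105,"hand": 0.085},
  {"ax": 0,"ay": 0,"az": 0,"x": 0.0,"y": 0.0026,"z": 0.118,"hand": 0.085},
  {"ax": 0,"ay": 0,"az": 0,"x": 0.0,"y": 0.0026,"z": 0.123,"hand": 0.085},
  {"ax": 0,"ay": 0,"az": 0,"x": 0.0,"y": 0.0026,"z": 0.123,"hand": 0.085},
])

```text
time_s: 7.25
ee_pos: [578.2, 230.6, 170.1]
eef_rot: [-3.142, 0.0, 3.027]
wrist_force: [-1.1, 0.1, -0.5]
gripper_width: 85.2
finger_force: 0.0
```

Request:
play_rows([
  {"ax": 0,"ay": 0,"az": 0,"x": 0.0,"y": 0.0,"z": 0.0,"hand": 0.06},
  {"ax": 0,"ay": 0,"az": 0,"x": 0.0,"y": 0.0,"z": 0.0,"hand": 0.05},
  {"ax": 0,"ay": 0,"az": 0,"x": 0.0,"y": 0.0,"z": 0.0,"hand": 0.05},
  {"ax": 0,"ay": 0,"az": 0,"x": 0.0,"y": 0.0,"z": 0.0,"hand": 0.045},
  {"ax": 0,"ay": 0,"az": 0,"x": 0.0,"y": 0.0,"z": 0.0,"hand": 0.045},
  {"ax": 0,"ay": 0,"az": 0,"x": 0.0,"y": 0.0,"z": 0.0,"hand": 0.045},
], grip_force=30)

```text
time_s: 7.85
ee_pos: [578.8, 231.3, 171.2]
eef_rot: [3.141, 0.002, 3.027]
wrist_force: [-0.4, -0.0, 6.3]
gripper_width: 55.4
finger_force: 33.6
```

Request:
play_rows([
  {"ax": 0,"ay": 0,"az": 0,"x": 0.0,"y": 0.0,"z": -0.01,"hand": 0.045},
  {"ax": 0,"ay": 0,"az": 0,"x": 0.0,"y": 0.0,"z": -0.03,"hand": 0.045},
  {"ax": 0,"ay": 0,"az": 0,"x": 0.0,"y": 0.0,"z": -0.06,"hand": 0.045},
  {"ax": 0,"ay": 0,"az": 0,"x": 0.0,"y": 0.0,"z": -0.09,"hand": 0.045},
  {"ax": 0,"ay": 0,"az": 0,"x": 0.0,"y": 0.0,"z": -0.12,"hand": 0.045},
  {"ax": 0,"ay": 0,"az": 0,"x": 0.0,"y": 0.0,"z": -0.13,"hand": 0.045},
])

```text
time_s: 8.45
ee_pos: [578.9, 231.3, 303.7]
eef_rot: [3.14, 0.006, 3.028]
wrist_force: [0.5, 0.5, -1.1]
gripper_width: 55.0
finger_force: 32.8
```

Run:
```python
from h import *
o=get_obs();print(o['ee_pos'],o['eef_rot'],o['gripper_width'],o['wrist_force'])
b=camera('top')[:,:,::-1];s=camera('scene')[:,:,::-1]
cv2.imwrite('pics/t2.png',b);cv2.imwrite('pics/s2.png',s)
x=cv2.resize(b[120:195,220:320],None,fx=6,fy=6,interpolation=cv2.INTER_CUBIC)
cv2.imwrite('pics/m2.png',x)
```

```text
[578.93845027 231.34581996 303.70991815] [3.13981629 0.00573929 3.0275231 ] 55.029928514636474 [ 0.49584469  0.50454278 -1.11960353]
```

View pics/m2.png

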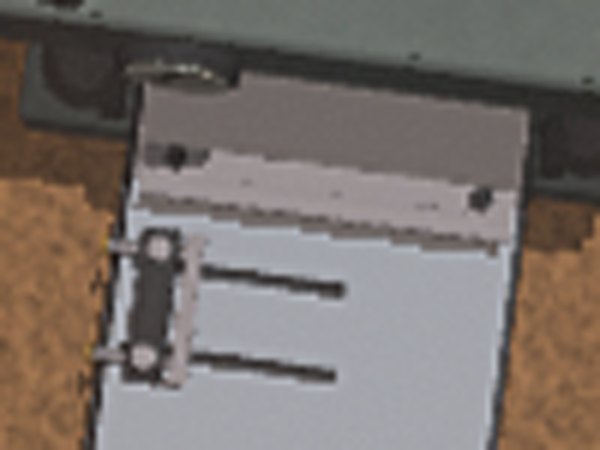

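The crop shows the lip edge from (140,195) to (490,240), the stop bar's right face from (205,237) to (183,387), and the dark block to its left. The pad is clear.

Run:
```python
from h import *
c=calibration('top')
f=lambda a,z:onz(c,np.array(a)/6+[220,120]-.4,z)
L=f([[140,195],[490,240]],84);B=f([[205,237],[183,387]],75);E=f([[138,90],[95,440],[525,110],[493,440]],62)
d=L[0]-L[1];print('lip',L.round(1),np.arctan2(d[1],d[0])-np.pi/2,np.linalg.norm(d))
d=B[0]-B[1];print('bar',B.round(1),np.arctan2(d[1],d[0]),np.linalg.norm(d))
for i,j in((0,1),(2,3)):
    d=E[i]-E[j];print('edge',E[[i,j]].round(1),np.arctan2(d[1],d[0]))
```

```text
lip [[ 647.5   19.9   84. ]
 [ 628.  -139.2   84. ]] -0.12137674373327334 160.27121345929524
bar [[ 6.298e+02 -9.700e+00  7.500e+01]
 [ 5.608e+02 -3.000e-01  7.500e+01]] -0.13650600489544207 69.67263713021994
edge [[700.7  22.   62. ]
 [537.2  40.1  62. ]] -0.11030512418289354
edge [[ 692.7 -158.2   62. ]
 [ 538.6 -142.9   62. ]] -0.09904121928138318
```

Run:
```python
from h import *
goto([580.2,-57.8,300],np.pi-.114)
goto([580.2,-57.8,237],np.pi-.114)
```

```text
shift m [-0.0346 -0.287   0.0012] rot deg [ 0.06  0.18 -0.01]
shift m [-0.0344 -0.287   0.0642] rot deg [ 0.06  0.18 -0.01]
```

Request:
play_rows([
  {"ax": 0,"ay": 0,"az": 0,"x": -0.004,"y": -0.03,"z": 0.0,"hand": 0.045},
  {"ax": 0,"ay": 0,"az": 0,"x": -0.008,"y": -0.065,"z": 0.0,"hand": 0.045},
  {"ax": 0,"ay": 0,"az": 0,"x": -0.012,"y": -0.1,"z": 0.0,"hand": 0.045},
  {"ax": 0,"ay": 0,"az": 0,"x": -0.016,"y": -0.135,"z": 0.0,"hand": 0.045},
  {"ax": 0,"ay": 0,"az": 0,"x": -0.02,"y": -0.17,"z": 0.0,"hand": 0.045},
  {"ax": 0,"ay": 0,"az": 0,"x": -0.025,"y": -0.205,"z": 0.0,"hand": 0.045},
  {"ax": 0,"ay": 0,"az": 0,"x": -0.03,"y": -0.24,"z": 0.0,"hand": 0.045},
  {"ax": 0,"ay": 0,"az": 0,"x": -0.035,"y": -0.27,"z": 0.0,"hand": 0.045},
  {"ax": 0,"ay": 0,"az": 0,"x": -0.035,"y": -0.287,"z": 0.02,"hand": 0.045},
  {"ax": 0,"ay": 0,"az": 0,"x": -0.035,"y": -0.287,"z": 0.045,"hand": 0.045},
])

```text
time_s: 9.55
ee_pos: [579.8, -60.5, 253.2]
eef_rot: [-3.141, -0.0, 3.024]
wrist_force: [0.1, 0.4, -1.7]
gripper_width: 55.0
finger_force: 32.8
```

Request:
play_rows([
  {"ax": 0,"ay": 0,"az": 0,"x": 0.0,"y": 0.0,"z": 0.0,"hand": 0.045},
  {"ax": 0,"ay": 0,"az": 0,"x": 0.0,"y": 0.0,"z": 0.0,"hand": 0.045},
  {"ax": 0,"ay": 0,"az": 0,"x": 0.0,"y": 0.0,"z": 0.0,"hand": 0.045},
])

```text
time_s: 9.85
ee_pos: [580.4, -57.6, 255.3]
eef_rot: [-3.141, 0.001, 3.028]
wrist_force: [0.1, 0.6, -1.0]
gripper_width: 55.5
finger_force: 32.8
```

Run:
```python
from h import *
o=get_obs();print(o['ee_pos'],o['eef_rot'],o['gripper_width'],o['wrist_force'])
s=camera('scene')[:,:,::-1];c=calibration('wrist');w=camera('wrist')[:,:,::-1].copy()
cv2.imwrite('pics/s3.png',s);cv2.imwrite('pics/w5.png',w)
cs=calibration('scene');p=proj(cs,[600,-40,70])[0].astype(int);print(p)
x=cv2.resize(s[p[1]-40:p[1]+40,p[0]-40:p[0]+40],(384,384),interpolation=cv2.INTER_CUBIC)
cv2.imwrite('pics/m3.png',np.hstack([x,w[:,:416]]))
```

```text
[580.42842112 -57.62423104 255.28610796] [-3.14147326e+00  7.89506914e-04  3.02817053e+00] 55.48810972225638 [ 0.07419205  0.57500318 -0.96136166]
[238 182]
```

View pics/m3.png

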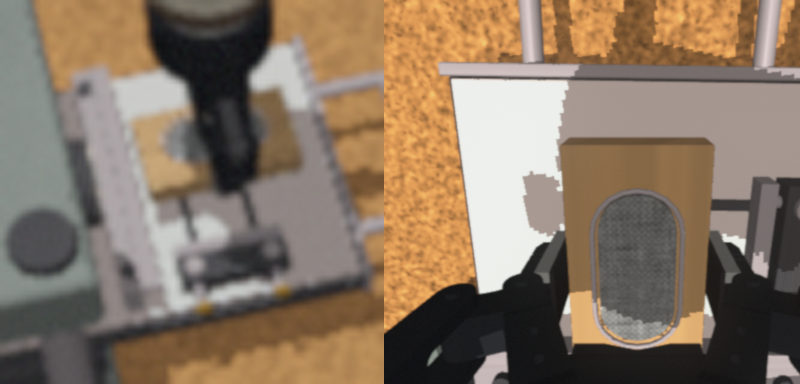

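The die is held square to the tray. In the wrist image the bar's right face is at column ≈368, row ≈185, and its outer end ≈ (394,180). The gap to the die is measured next.

Run:
```python
from h import *
c=calibration('wrist')
ux=np.array([.9936,-.1128,0]);uy=np.array([.1128,.9936,0])
P=onz(c,[[368,180],[394,180]],75);D=onz(c,[[180,140],[329,140],[329,146]],[84+0]*1+[0] if 0 else 103)
T=onz(c,[[67,78],[58,66]],62)
for p in list(P)+list(D)+list(T):print(p.round(1),'s',(p@ux).round(1),'t',(p@uy).round(1))
```

```text
[558.6  -3.3  75. ] s 555.4 t 59.7
[559.9   8.4  75. ] s 555.4 t 71.5
[527.1 -77.9 103. ] s 532.5 t -17.9
[533.1 -25.4 103. ] s 532.6 t 34.9
[535.3 -25.5 103. ] s 534.7 t 35.0
[ 499.3 -133.1   62. ] s 511.1 t -76.0
[ 493.8 -135.8   62. ] s 506.0 t -79.2
```

Request:
play_rows([
  {"ax": 0,"ay": 0,"az": 0,"x": 0.0,"y": -0.003,"z": 0.01,"hand": 0.045},
  {"ax": 0,"ay": 0,"az": 0,"x": 0.0,"y": -0.003,"z": 0.016,"hand": 0.045},
  {"ax": 0,"ay": 0,"az": 0,"x": 0.0,"y": -0.003,"z": 0.02,"hand": 0.045},
  {"ax": 0,"ay": 0,"az": 0,"x": 0.0,"y": -0.003,"z": 0.021,"hand": 0.045},
  {"ax": 0,"ay": 0,"az": 0,"x": 0.0,"y": -0.003,"z": 0.021,"hand": 0.045},
])

```text
time_s: 10.45
ee_pos: [579.8, -61.0, 233.6]
eef_rot: [3.142, -0.0, 3.027]
wrist_force: [0.0, 0.8, -1.8]
gripper_width: 55.2
finger_force: 32.8
```

Request:
play_rows([
  {"ax": 0,"ay": 0,"az": 0,"x": 0.0,"y": 0.0,"z": 0.0005,"hand": 0.045},
  {"ax": 0,"ay": 0,"az": 0,"x": 0.0,"y": 0.0,"z": 0.001,"hand": 0.045},
])

```text
time_s: 10.65
ee_pos: [579.9, -61.0, 233.2]
eef_rot: [-3.142, 0.0, 3.027]
wrist_force: [-3.6, 0.3, 5.0]
gripper_width: 55.0
finger_force: 33.6
```

Request:
play_rows([
  {"ax": 0,"ay": 0,"az": 0,"x": 0.0,"y": 0.0,"z": -0.0012,"hand": 0.045},
  {"ax": 0,"ay": 0,"az": 0,"x": -0.002,"y": 0.0,"z": -0.0012,"hand": 0.045},
  {"ax": 0,"ay": 0,"az": 0,"x": -0.004,"y": 0.0,"z": -0.0012,"hand": 0.045},
  {"ax": 0,"ay": 0,"az": 0,"x": -0.006,"y": 0.0,"z": -0.0012,"hand": 0.045},
  {"ax": 0,"ay": 0,"az": 0,"x": -0.008,"y": 0.0,"z": -0.0012,"hand": 0.045},
  {"ax": 0,"ay": 0,"az": 0,"x": -0.01,"y": 0.0,"z": -0.0012,"hand": 0.045},
])

```text
time_s: 11.25
ee_pos: [589.9, -62.2, 233.8]
eef_rot: [3.142, -0.0, 3.027]
wrist_force: [-0.6, -0.8, -2.5]
gripper_width: 55.4
finger_force: 32.8
```

Request:
play_rows([
  {"ax": 0,"ay": 0,"az": 0,"x": -0.001,"y": 0.0,"z": 0,"hand": 0.045},
  {"ax": 0,"ay": 0,"az": 0,"x": -0.002,"y": 0.0,"z": 0,"hand": 0.045},
  {"ax": 0,"ay": 0,"az": 0,"x": -0.003,"y": 0.0,"z": 0,"hand": 0.045},
  {"ax": 0,"ay": 0,"az": 0,"x": -0.003,"y": 0.0,"z": 0,"hand": 0.045},
])

```text
time_s: 11.65
ee_pos: [592.8, -62.5, 233.9]
eef_rot: [-3.142, 0.0, 3.027]
wrist_force: [-0.2, -0.3, -1.8]
gripper_width: 55.3
finger_force: 32.8
```

Request:
play_rows([
  {"ax": 0,"ay": 0,"az": 0,"x": -0.0008,"y": 0.0,"z": 0,"hand": 0.045},
  {"ax": 0,"ay": 0,"az": 0,"x": -0.0016,"y": 0.0,"z": 0,"hand": 0.045},
  {"ax": 0,"ay": 0,"az": 0,"x": -0.0024,"y": 0.0,"z": 0,"hand": 0.045},
  {"ax": 0,"ay": 0,"az": 0,"x": -0.0024,"y": 0.0,"z": 0,"hand": 0.045},
])

```text
time_s: 12.05
ee_pos: [595.2, -62.8, 233.9]
eef_rot: [-3.142, 0.0, 3.027]
wrist_force: [-0.5, -0.2, -1.3]
gripper_width: 55.3
finger_force: 32.8
```

Request:
play_rows([
  {"ax": 0,"ay": 0,"az": 0,"x": -0.0005,"y": 0.0,"z": 0,"hand": 0.045},
  {"ax": 0,"ay": 0,"az": 0,"x": -0.001,"y": 0.0,"z": 0,"hand": 0.045},
  {"ax": 0,"ay": 0,"az": 0,"x": -0.001,"y": 0.0,"z": 0,"hand": 0.045},
])

```text
time_s: 12.35
ee_pos: [596.1, -62.9, 233.9]
eef_rot: [-3.142, 0.0, 3.027]
wrist_force: [-0.2, -0.5, -1.3]
gripper_width: 55.0
finger_force: 32.8
```

Request:
play_rows([
  {"ax": 0,"ay": 0,"az": 0,"x": -0.0005,"y": 0.0,"z": 0,"hand": 0.045},
  {"ax": 0,"ay": 0,"az": 0,"x": -0.001,"y": 0.0,"z": 0,"hand": 0.045},
  {"ax": 0,"ay": 0,"az": 0,"x": -0.001,"y": 0.0,"z": 0,"hand": 0.045},
])

```text
time_s: 12.65
ee_pos: [597.1, -63.0, 233.9]
eef_rot: [-3.142, 0.0, 3.027]
wrist_force: [0.2, -0.6, -1.2]
gripper_width: 55.3
finger_force: 32.8
```

Request:
play_rows([
  {"ax": 0,"ay": 0,"az": 0,"x": -0.0005,"y": 0.0,"z": 0,"hand": 0.045},
  {"ax": 0,"ay": 0,"az": 0,"x": -0.001,"y": 0.0,"z": 0,"hand": 0.045},
  {"ax": 0,"ay": 0,"az": 0,"x": -0.001,"y": 0.0,"z": 0,"hand": 0.045},
])

```text
time_s: 12.95
ee_pos: [597.7, -63.1, 233.7]
eef_rot: [3.141, -0.002, 3.027]
wrist_force: [-4.8, -0.4, 1.0]
gripper_width: 55.3
finger_force: 33.1
```

Request:
play_rows([
  {"ax": 0,"ay": 0,"az": 0,"x": -0.0005,"y": 0.0,"z": 0,"hand": 0.045},
  {"ax": 0,"ay": 0,"az": 0,"x": -0.001,"y": 0.0,"z": 0,"hand": 0.045},
  {"ax": 0,"ay": 0,"az": 0,"x": -0.001,"y": 0.0,"z": 0,"hand": 0.045},
])

```text
time_s: 13.25
ee_pos: [598.1, -63.1, 233.5]
eef_rot: [3.141, -0.004, 3.027]
wrist_force: [-7.6, 0.9, 3.1]
gripper_width: 55.1
finger_force: 33.3
```

Request:
play_rows([
  {"ax": 0,"ay": 0,"az": 0,"x": -0.0005,"y": 0.0,"z": 0,"hand": 0.045},
  {"ax": 0,"ay": 0,"az": 0,"x": -0.001,"y": 0.0,"z": 0,"hand": 0.045},
  {"ax": 0,"ay": 0,"az": 0,"x": -0.001,"y": 0.0,"z": 0,"hand": 0.045},
])

```text
time_s: 13.55
ee_pos: [598.6, -63.1, 233.3]
eef_rot: [3.141, -0.007, 3.027]
wrist_force: [-11.1, 0.8, 4.9]
gripper_width: 55.6
finger_force: 33.6
```

Request:
play_rows([
  {"ax": 0,"ay": 0,"az": 0,"x": -0.0005,"y": 0.0,"z": 0,"hand": 0.045},
  {"ax": 0,"ay": 0,"az": 0,"x": -0.001,"y": 0.0,"z": 0,"hand": 0.045},
  {"ax": 0,"ay": 0,"az": 0,"x": -0.001,"y": 0.0,"z": 0,"hand": 0.045},
])

```text
time_s: 13.85
ee_pos: [599.5, -63.2, 233.2]
eef_rot: [3.141, -0.007, 3.027]
wrist_force: [-12.1, 1.0, 4.2]
gripper_width: 55.1
finger_force: 33.6
```

Request:
play_rows([
  {"ax": 0,"ay": 0,"az": 0,"x": 0.0015,"y": 0.0,"z": 0,"hand": 0.045},
  {"ax": 0,"ay": 0,"az": 0,"x": 0.0025,"y": 0.0,"z": 0.0,"hand": 0.045},
  {"ax": 0,"ay": 0,"az": 0,"x": 0.0025,"y": 0.0,"z": 0.0005,"hand": 0.045},
])

```text
time_s: 14.15
ee_pos: [598.4, -63.1, 233.3]
eef_rot: [3.141, -0.0, 3.027]
wrist_force: [-4.6, 0.1, 0.4]
gripper_width: 55.4
finger_force: 33.1
```

Request:
play_rows([
  {"ax": 0,"ay": 0,"az": 0,"x": 0.0,"y": 0.0,"z": 0.0,"hand": 0.06},
  {"ax": 0,"ay": 0,"az": 0,"x": 0.0,"y": 0.0,"z": 0,"hand": 0.065},
  {"ax": 0,"ay": 0,"az": 0,"x": 0.0,"y": 0.0,"z": 0,"hand": 0.065},
  {"ax": 0,"ay": 0,"az": 0,"x": 0.0,"y": 0.0,"z": -0.002,"hand": 0.065},
])

```text
time_s: 14.55
ee_pos: [598.8, -63.2, 235.5]
eef_rot: [-3.142, 0.001, 3.027]
wrist_force: [0.2, 0.3, -0.0]
gripper_width: 65.1
finger_force: 0.0
```

Request:
play_rows([
  {"ax": 0,"ay": 0,"az": 0,"x": 0.0,"y": 0.0,"z": -0.02,"hand": 0.065},
  {"ax": 0,"ay": 0,"az": 0,"x": 0.0,"y": 0.0,"z": -0.045,"hand": 0.065},
  {"ax": 0,"ay": 0,"az": 0,"x": 0.0,"y": -0.025,"z": -0.045,"hand": 0.0},
  {"ax": 0,"ay": 0,"az": 0,"x": 0.0,"y": -0.052,"z": -0.045,"hand": 0.0},
  {"ax": 0,"ay": 0,"az": 0,"x": 0.0,"y": -0.052,"z": -0.045,"hand": 0.0},
  {"ax": 0,"ay": 0,"az": 0,"x": 0.0,"y": -0.052,"z": -0.045,"hand": 0.0},
  {"ax": 0,"ay": 0,"az": 0,"x": 0.0,"y": -0.052,"z": -0.045,"hand": 0.0},
  {"ax": 0,"ay": 0,"az": 0,"x": 0.0,"y": -0.052,"z": -0.045,"hand": 0.0},
])

```text
time_s: 15.35
ee_pos: [592.7, -114.0, 280.3]
eef_rot: [3.141, -0.0, 3.028]
wrist_force: [-0.0, -0.2, 0.2]
gripper_width: -0.3
finger_force: 0.0
```

Run:
```python
from h import *
o=get_obs();print(o['ee_pos'],o['eef_rot'],o['gripper_width'],o['wrist_force'])
w=camera('wrist')[:,:,::-1];cv2.imwrite('pics/w6.png',w)
```

```text
[ 592.69814358 -113.98664389  280.26829138] [ 3.14133883e+00 -2.66840359e-04  3.02841687e+00] -0.26601158816242915 [-0.03331015 -0.24735121  0.21895356]
```

View pics/w6.png

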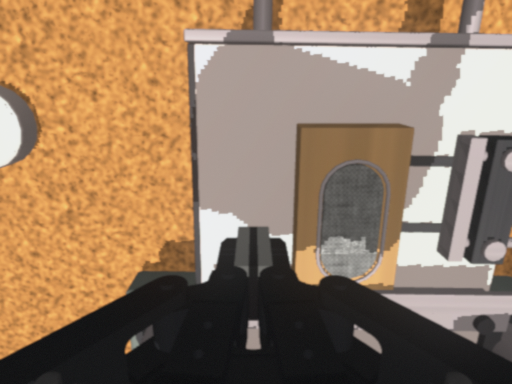

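The die lies square with its back end under the lip. Fingers are to its right and the bar is at columns 445 to 470. I descend and push left.

Request:
play_rows([
  {"ax": 0,"ay": 0,"az": 0,"x": 0.0,"y": 0.0,"z": 0.015,"hand": 0.0},
  {"ax": 0,"ay": 0,"az": 0,"x": 0.0,"y": 0.0,"z": 0.028,"hand": 0.0},
  {"ax": 0,"ay": 0,"az": 0,"x": 0.0,"y": 0.0,"z": 0.036,"hand": 0.0},
  {"ax": 0,"ay": 0,"az": 0,"x": 0.0,"y": 0.0,"z": 0.039,"hand": 0.0},
  {"ax": 0,"ay": 0,"az": 0,"x": 0.0,"y": 0.0,"z": 0.039,"hand": 0.0},
])

```text
time_s: 15.9
ee_pos: [592.3, -114.7, 240.3]
eef_rot: [3.141, -0.002, 3.027]
wrist_force: [-0.5, 0.2, -0.8]
gripper_width: 0.0
finger_force: 0.0
```

Request:
play_rows([
  {"ax": 0,"ay": 0,"az": 0,"x": 0.0,"y": 0.002,"z": 0.0,"hand": 0.0},
  {"ax": 0,"ay": 0,"az": 0,"x": 0.0,"y": 0.004,"z": 0.0,"hand": 0.0},
  {"ax": 0,"ay": 0,"az": 0,"x": 0.0,"y": 0.006,"z": 0.0,"hand": 0.0},
  {"ax": 0,"ay": 0,"az": 0,"x": 0.0,"y": 0.008,"z": 0.0,"hand": 0.0},
  {"ax": 0,"ay": 0,"az": 0,"x": 0.0,"y": 0.01,"z": 0.0,"hand": 0.0},
  {"ax": 0,"ay": 0,"az": 0,"x": 0.0,"y": 0.012,"z": 0.0,"hand": 0.0},
  {"ax": 0,"ay": 0,"az": 0,"x": 0.0,"y": 0.014,"z": 0.0,"hand": 0.0},
  {"ax": 0,"ay": 0,"az": 0,"x": 0.0,"y": 0.016,"z": 0.0,"hand": 0.0},
])

```text
time_s: 16.7
ee_pos: [594.5, -98.9, 241.5]
eef_rot: [-3.141, 0.0, 3.027]
wrist_force: [-0.6, -1.3, 0.8]
gripper_width: 0.2
finger_force: 0.7
```

Request:
play_rows([
  {"ax": 0,"ay": 0,"az": 0,"x": 0.0,"y": 0.002,"z": 0.0,"hand": 0.0},
  {"ax": 0,"ay": 0,"az": 0,"x": 0.0,"y": 0.004,"z": 0.0,"hand": 0.0},
  {"ax": 0,"ay": 0,"az": 0,"x": 0.0,"y": 0.006,"z": 0.0,"hand": 0.0},
  {"ax": 0,"ay": 0,"az": 0,"x": 0.0,"y": 0.008,"z": 0.0,"hand": 0.0},
  {"ax": 0,"ay": 0,"az": 0,"x": 0.0,"y": 0.01,"z": 0.0,"hand": 0.0},
  {"ax": 0,"ay": 0,"az": 0,"x": 0.0,"y": 0.012,"z": 0.0,"hand": 0.0},
  {"ax": 0,"ay": 0,"az": 0,"x": 0.0,"y": 0.014,"z": 0.0,"hand": 0.0},
  {"ax": 0,"ay": 0,"az": 0,"x": 0.0,"y": 0.016,"z": 0.0,"hand": 0.0},
])

```text
time_s: 17.5
ee_pos: [596.3, -82.9, 241.5]
eef_rot: [-3.141, 0.0, 3.027]
wrist_force: [0.0, -1.4, 0.8]
gripper_width: 0.1
finger_force: 0.9
```

Run:
```python
from h import *
o=get_obs();print(o['ee_pos'],o['eef_rot'],o['gripper_width'],o['wrist_force'])
w=camera('wrist')[:,:,::-1];cv2.imwrite('pics/w7.png',w)
```

```text
[596.32638168 -82.93601704 241.4618592 ] [-3.14147605e+00  1.17067859e-04  3.02739297e+00] 0.05592079873093458 [ 0.04466906 -1.43465523  0.82570856]
```

View pics/w7.png

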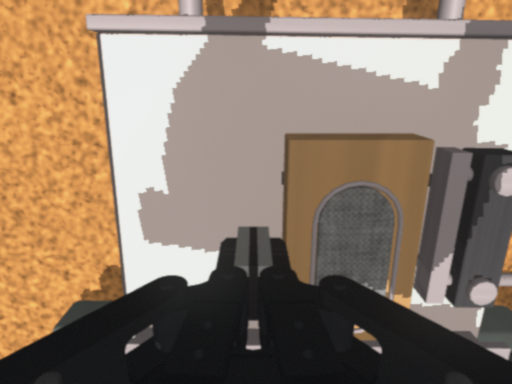

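The die is still square and only a few mm of gap remain to the bar. I go on in small steps.

Request:
play_rows([
  {"ax": 0,"ay": 0,"az": 0,"x": 0.0,"y": 0.001,"z": 0.0,"hand": 0.0},
  {"ax": 0,"ay": 0,"az": 0,"x": 0.0,"y": 0.002,"z": 0.0,"hand": 0.0},
  {"ax": 0,"ay": 0,"az": 0,"x": 0.0,"y": 0.003,"z": 0.0,"hand": 0.0},
])

```text
time_s: 17.85
ee_pos: [596.7, -80.0, 241.4]
eef_rot: [-3.142, 0.0, 3.027]
wrist_force: [0.5, -1.3, 0.9]
gripper_width: 0.1
finger_force: 0.9
```

Request:
play_rows([
  {"ax": 0,"ay": 0,"az": 0,"x": 0.0,"y": 0.001,"z": 0.0,"hand": 0.0},
  {"ax": 0,"ay": 0,"az": 0,"x": 0.0,"y": 0.002,"z": 0.0,"hand": 0.0},
  {"ax": 0,"ay": 0,"az": 0,"x": 0.0,"y": 0.002,"z": 0.0,"hand": 0.0},
])

```text
time_s: 18.15
ee_pos: [596.9, -77.9, 241.4]
eef_rot: [3.141, 0.0, 3.027]
wrist_force: [0.1, -2.1, 0.5]
gripper_width: 0.0
finger_force: 0.6
```

Request:
play_rows([
  {"ax": 0,"ay": 0,"az": 0,"x": 0.0,"y": 0.001,"z": 0.0,"hand": 0.0},
  {"ax": 0,"ay": 0,"az": 0,"x": 0.0,"y": 0.002,"z": 0.0,"hand": 0.0},
  {"ax": 0,"ay": 0,"az": 0,"x": 0.0,"y": 0.002,"z": 0.0,"hand": 0.0},
])

```text
time_s: 18.45
ee_pos: [597.1, -75.9, 241.4]
eef_rot: [3.141, -0.0, 3.028]
wrist_force: [-0.2, -1.2, 0.4]
gripper_width: -0.2
finger_force: 0.6
```

Request:
play_rows([
  {"ax": 0,"ay": 0,"az": 0,"x": 0.0,"y": 0.001,"z": 0.0,"hand": 0.0},
  {"ax": 0,"ay": 0,"az": 0,"x": 0.0,"y": 0.002,"z": 0.0,"hand": 0.0},
  {"ax": 0,"ay": 0,"az": 0,"x": 0.0,"y": 0.002,"z": 0.0,"hand": 0.0},
])

```text
time_s: 18.75
ee_pos: [597.3, -73.9, 241.4]
eef_rot: [3.141, -0.0, 3.027]
wrist_force: [-0.5, -0.4, 0.8]
gripper_width: 0.1
finger_force: 0.5
```

Request:
play_rows([
  {"ax": 0,"ay": 0,"az": 0,"x": 0.0,"y": 0.001,"z": 0.0,"hand": 0.0},
  {"ax": 0,"ay": 0,"az": 0,"x": 0.0,"y": 0.0015,"z": 0.0,"hand": 0.0},
  {"ax": 0,"ay": 0,"az": 0,"x": 0.0,"y": 0.0015,"z": 0.0,"hand": 0.0},
])

```text
time_s: 19.05
ee_pos: [597.3, -73.0, 241.4]
eef_rot: [-3.14, -0.001, 3.028]
wrist_force: [0.0, -4.4, 0.7]
gripper_width: 0.0
finger_force: 2.4
```

Request:
play_rows([
  {"ax": 0,"ay": 0,"az": 0,"x": 0.0,"y": 0.0007,"z": 0.0,"hand": 0.0},
  {"ax": 0,"ay": 0,"az": 0,"x": 0.0,"y": 0.0012,"z": 0.0,"hand": 0.0},
  {"ax": 0,"ay": 0,"az": 0,"x": 0.0,"y": 0.0012,"z": 0.0,"hand": 0.0},
])

```text
time_s: 19.35
ee_pos: [597.3, -72.5, 241.4]
eef_rot: [-3.139, -0.001, 3.028]
wrist_force: [-3.0, -7.6, 0.5]
gripper_width: -0.2
finger_force: 4.1
```

Run:
```python
from h import *
o=get_obs();print(o['ee_pos'],o['eef_rot'],o['gripper_width'],o['wrist_force'])
w=camera('wrist')[:,:,::-1];cv2.imwrite('pics/w8.png',w)
```

```text
[597.32308568 -72.52049936 241.35050401] [-3.13892014e+00 -9.65762350e-04  3.02753393e+00] -0.22032899564550787 [-2.96940587 -7.61768966  0.54463557]
```

View pics/w8.png

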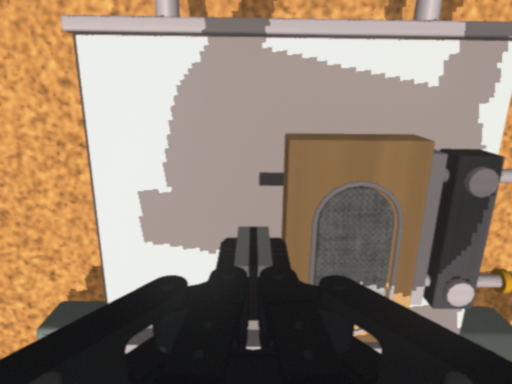

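The die now touches the bar along its edge, with 7.6 N felt. Next I push gently from the front to seat it on the fence.

Request:
play_rows([
  {"ax": 0,"ay": 0,"az": 0,"x": 0.0,"y": -0.004,"z": 0.0,"hand": 0.0},
  {"ax": 0,"ay": 0,"az": 0,"x": 0.0,"y": -0.008,"z": -0.02,"hand": 0.0},
  {"ax": 0,"ay": 0,"az": 0,"x": 0.02,"y": 0.0,"z": -0.05,"hand": 0.0},
  {"ax": 0,"ay": 0,"az": 0,"x": 0.045,"y": 0.025,"z": -0.05,"hand": 0.0},
  {"ax": 0,"ay": 0,"az": 0,"x": 0.07,"y": 0.042,"z": -0.05,"hand": 0.0},
  {"ax": 0,"ay": 0,"az": 0,"x": 0.07,"y": 0.042,"z": -0.05,"hand": 0.0},
  {"ax": 0,"ay": 0,"az": 0,"x": 0.07,"y": 0.042,"z": -0.02,"hand": 0.0},
  {"ax": 0,"ay": 0,"az": 0,"x": 0.07,"y": 0.042,"z": -0.005,"hand": 0.0},
  {"ax": 0,"ay": 0,"az": 0,"x": 0.07,"y": 0.042,"z": 0.0,"hand": 0.0},
  {"ax": 0,"ay": 0,"az": 0,"x": 0.07,"y": 0.042,"z": 0.0,"hand": 0.0},
])

```text
time_s: 20.4
ee_pos: [532.9, -21.7, 240.7]
eef_rot: [3.141, -0.001, 3.027]
wrist_force: [-0.2, 0.3, 0.7]
gripper_width: 0.3
finger_force: 0.0
```

Request:
play_rows([
  {"ax": 0,"ay": 0,"az": 0,"x": -0.001,"y": 0.0,"z": 0.0,"hand": 0.0},
  {"ax": 0,"ay": 0,"az": 0,"x": -0.002,"y": 0.0,"z": 0.0,"hand": 0.0},
  {"ax": 0,"ay": 0,"az": 0,"x": -0.003,"y": 0.0,"z": 0.0,"hand": 0.0},
  {"ax": 0,"ay": 0,"az": 0,"x": -0.003,"y": 0.0,"z": 0.0,"hand": 0.0},
])

```text
time_s: 20.8
ee_pos: [536.2, -22.2, 242.0]
eef_rot: [-3.141, 0.001, 3.027]
wrist_force: [0.3, 1.3, -0.4]
gripper_width: 0.2
finger_force: 0.0
```

Request:
play_rows([
  {"ax": 0,"ay": 0,"az": 0,"x": -0.001,"y": 0.0,"z": 0.0,"hand": 0.0},
  {"ax": 0,"ay": 0,"az": 0,"x": -0.002,"y": 0.0,"z": 0.0,"hand": 0.0},
  {"ax": 0,"ay": 0,"az": 0,"x": -0.002,"y": 0.0,"z": 0.0,"hand": 0.0},
])

```text
time_s: 21.1
ee_pos: [537.9, -22.3, 241.5]
eef_rot: [-3.142, 0.0, 3.027]
wrist_force: [0.0, 0.9, -0.1]
gripper_width: -0.0
finger_force: 0.0
```

Request:
play_rows([
  {"ax": 0,"ay": 0,"az": 0,"x": -0.001,"y": 0.0,"z": 0.0,"hand": 0.0},
  {"ax": 0,"ay": 0,"az": 0,"x": -0.001,"y": 0.0,"z": 0.0,"hand": 0.0},
])

```text
time_s: 21.3
ee_pos: [538.9, -22.4, 241.4]
eef_rot: [3.142, 0.0, 3.027]
wrist_force: [-0.4, -0.2, 0.2]
gripper_width: -0.0
finger_force: 0.0
```

Request:
play_rows([
  {"ax": 0,"ay": 0,"az": 0,"x": -0.001,"y": 0.0,"z": 0.0,"hand": 0.0},
  {"ax": 0,"ay": 0,"az": 0,"x": -0.0015,"y": 0.0,"z": 0.0,"hand": 0.0},
  {"ax": 0,"ay": 0,"az": 0,"x": -0.0015,"y": 0.0,"z": 0.0,"hand": 0.0},
])

```text
time_s: 21.6
ee_pos: [540.4, -22.6, 241.4]
eef_rot: [-3.142, -0.0, 3.027]
wrist_force: [-0.5, 0.0, 0.0]
gripper_width: 0.0
finger_force: 0.0
```

Request:
play_rows([
  {"ax": 0,"ay": 0,"az": 0,"x": -0.001,"y": 0.0,"z": 0.0,"hand": 0.0},
  {"ax": 0,"ay": 0,"az": 0,"x": -0.001,"y": 0.0,"z": 0.0,"hand": 0.0},
])

```text
time_s: 21.8
ee_pos: [541.3, -22.7, 241.4]
eef_rot: [3.142, -0.0, 3.027]
wrist_force: [0.6, -0.5, 0.0]
gripper_width: -0.0
finger_force: 0.0
```

Request:
play_rows([
  {"ax": 0,"ay": 0,"az": 0,"x": -0.001,"y": 0.0,"z": 0.0,"hand": 0.0},
  {"ax": 0,"ay": 0,"az": 0,"x": -0.0015,"y": 0.0,"z": 0.0,"hand": 0.0},
  {"ax": 0,"ay": 0,"az": 0,"x": -0.0015,"y": 0.0,"z": 0.0,"hand": 0.0},
])

```text
time_s: 22.1
ee_pos: [542.6, -22.8, 241.3]
eef_rot: [-3.142, -0.001, 3.027]
wrist_force: [-2.2, 0.5, 2.2]
gripper_width: 0.1
finger_force: 1.4
```

Request:
play_rows([
  {"ax": 0,"ay": 0,"az": 0,"x": -0.001,"y": 0.0,"z": 0.0,"hand": 0.0},
  {"ax": 0,"ay": 0,"az": 0,"x": -0.001,"y": 0.0,"z": 0.0,"hand": 0.0},
])

```text
time_s: 22.3
ee_pos: [543.1, -22.8, 241.2]
eef_rot: [3.142, -0.004, 3.028]
wrist_force: [-5.6, 1.0, 5.2]
gripper_width: -0.2
finger_force: 3.5
```

Request:
play_rows([
  {"ax": 0,"ay": 0,"az": 0,"x": 0.004,"y": 0.0,"z": 0.0,"hand": 0.0},
  {"ax": 0,"ay": 0,"az": 0,"x": 0.008,"y": 0.0,"z": -0.02,"hand": 0.0},
  {"ax": 0,"ay": 0,"az": 0,"x": 0.0,"y": -0.02,"z": -0.05,"hand": 0.0},
  {"ax": 0,"ay": 0,"az": 0,"x": -0.03,"y": -0.04,"z": -0.05,"hand": 0.0},
  {"ax": 0,"ay": 0,"az": 0,"x": -0.06,"y": -0.052,"z": -0.05,"hand": 0.0},
  {"ax": 0,"ay": 0,"az": 0,"x": -0.06,"y": -0.052,"z": -0.05,"hand": 0.0},
  {"ax": 0,"ay": 0,"az": 0,"x": -0.06,"y": -0.052,"z": -0.02,"hand": 0.0},
  {"ax": 0,"ay": 0,"az": 0,"x": -0.06,"y": -0.052,"z": -0.005,"hand": 0.0},
  {"ax": 0,"ay": 0,"az": 0,"x": -0.06,"y": -0.052,"z": 0.0,"hand": 0.0},
  {"ax": 0,"ay": 0,"az": 0,"x": -0.06,"y": -0.052,"z": 0.0,"hand": 0.0},
])

```text
time_s: 23.3
ee_pos: [596.8, -81.0, 240.4]
eef_rot: [3.141, -0.002, 3.028]
wrist_force: [-0.9, -0.3, 0.3]
gripper_width: 0.3
finger_force: 0.0
```

Request:
play_rows([
  {"ax": 0,"ay": 0,"az": 0,"x": 0.0,"y": 0.002,"z": 0.0,"hand": 0.0},
  {"ax": 0,"ay": 0,"az": 0,"x": 0.0,"y": 0.004,"z": 0.0,"hand": 0.0},
  {"ax": 0,"ay": 0,"az": 0,"x": 0.0,"y": 0.006,"z": 0.0,"hand": 0.0},
  {"ax": 0,"ay": 0,"az": 0,"x": 0.0,"y": 0.006,"z": 0.0,"hand": 0.0},
])

```text
time_s: 23.7
ee_pos: [598.4, -75.2, 242.0]
eef_rot: [-3.141, 0.001, 3.028]
wrist_force: [-0.0, 0.3, 0.3]
gripper_width: 0.0
finger_force: 0.0
```

Request:
play_rows([
  {"ax": 0,"ay": 0,"az": 0,"x": 0.0,"y": 0.001,"z": 0.0,"hand": 0.0},
  {"ax": 0,"ay": 0,"az": 0,"x": 0.0,"y": 0.002,"z": 0.0,"hand": 0.0},
  {"ax": 0,"ay": 0,"az": 0,"x": 0.0,"y": 0.002,"z": 0.0,"hand": 0.0},
])

```text
time_s: 24.0
ee_pos: [598.4, -73.6, 241.5]
eef_rot: [-3.141, 0.0, 3.027]
wrist_force: [-0.1, -0.8, 0.1]
gripper_width: -0.3
finger_force: 0.2
```

Request:
play_rows([
  {"ax": 0,"ay": 0,"az": 0,"x": 0.0,"y": 0.001,"z": 0.0,"hand": 0.0},
  {"ax": 0,"ay": 0,"az": 0,"x": 0.0,"y": 0.0015,"z": 0.0,"hand": 0.0},
  {"ax": 0,"ay": 0,"az": 0,"x": 0.0,"y": 0.0015,"z": 0.0,"hand": 0.0},
])

```text
time_s: 24.3
ee_pos: [598.5, -72.9, 241.5]
eef_rot: [-3.14, -0.0, 3.027]
wrist_force: [-0.4, -5.8, 0.7]
gripper_width: -0.1
finger_force: 2.7
```

Request:
play_rows([
  {"ax": 0,"ay": 0,"az": 0,"x": 0.0,"y": 0.0008,"z": 0.0,"hand": 0.0},
  {"ax": 0,"ay": 0,"az": 0,"x": 0.0,"y": 0.0014,"z": 0.0,"hand": 0.0},
  {"ax": 0,"ay": 0,"az": 0,"x": 0.0,"y": 0.0014,"z": 0.0,"hand": 0.0},
  {"ax": 0,"ay": 0,"az": 0,"x": 0.0,"y": 0.0014,"z": 0.0,"hand": 0.0},
])

```text
time_s: 24.7
ee_pos: [598.6, -72.3, 241.7]
eef_rot: [-3.138, 0.0, 3.027]
wrist_force: [-2.4, -9.2, 0.0]
gripper_width: -0.2
finger_force: 4.6
```

Request:
play_rows([
  {"ax": 0,"ay": 0,"az": 0,"x": 0.0,"y": -0.004,"z": 0.0,"hand": 0.0},
  {"ax": 0,"ay": 0,"az": 0,"x": 0.0,"y": -0.01,"z": -0.01,"hand": 0.0},
  {"ax": 0,"ay": 0,"az": 0,"x": 0.0,"y": -0.015,"z": -0.05,"hand": 0.0},
  {"ax": 0,"ay": 0,"az": 0,"x": 0.02,"y": 0.0,"z": -0.09,"hand": 0.0},
  {"ax": 0,"ay": 0,"az": 0,"x": 0.02,"y": 0.04,"z": -0.1,"hand": 0.0},
  {"ax": 0,"ay": 0,"az": 0,"x": 0.02,"y": 0.085,"z": -0.11,"hand": 0.0},
  {"ax": 0,"ay": 0,"az": 0,"x": 0.02,"y": 0.13,"z": -0.11,"hand": 0.0},
  {"ax": 0,"ay": 0,"az": 0,"x": 0.02,"y": 0.175,"z": -0.11,"hand": 0.0},
  {"ax": 0,"ay": 0,"az": 0,"x": 0.0,"y": 0.22,"z": -0.08,"hand": 0.0},
  {"ax": 0,"ay": 0,"az": 0,"x": -0.02,"y": 0.26,"z": -0.06,"hand": 0.0},
])

```text
time_s: 25.7
ee_pos: [645.3, 182.4, 305.1]
eef_rot: [3.141, 0.002, 3.028]
wrist_force: [0.1, -0.4, 0.2]
gripper_width: -0.2
finger_force: 0.0
```

Run:
```python
from h import *
o=get_obs();print(o['time_s'],o['ee_pos'],o['wrist_force'])
b=camera('top')[:,:,::-1].copy();a=cv2.imread('pics/t2.png');cv2.imwrite('pics/t3.png',b)
g=lambda i:cv2.cvtColor(i,cv2.COLOR_BGR2GRAY).astype(np.float32)
c=calibration('top');print(proj(c,[[450,-40,50],[640,-60,84]]).round(0))
for r in((155,215,225,300),):
    print(cv2.phaseCorrelate(g(a)[r[0]:r[1],r[2]:r[3]],g(b)[r[0]:r[1],r[2]:r[3]]))
p=proj(c,[451,-42,50])[0].astype(int)
for n,q in(('hand',(p[1]-14,p[1]+14,p[0]-26,p[0]+26)),('fence',(140,163,262,305))):
    print(n,cv2.phaseCorrelate(g(a)[q[0]:q[1],q[2]:q[3]],g(b)[q[0]:q[1],q[2]:q[3]],cv2.createHanningWindow((q[3]-q[2],q[1]-q[0]),cv2.CV_32F)))
x=cv2.resize(b[120:220,220:320],None,fx=6,fy=6,interpolation=cv2.INTER_CUBIC);cv2.imwrite('pics/m5.png',x)
```

```text
25.7 [645.30890136 182.39731199 305.09196316] [ 0.09425568 -0.39626992  0.21108323]
[[264. 225.]
 [272. 155.]]
((0.4458981953944203, -0.23435723267646225), 0.7756901741027832)
hand ((-0.02856713256159793, -0.17421069805855183), 0.9125267217188706)
fence ((0.7530772211415417, -0.5432154818357606), 0.9521845526165432)
```

View pics/m5.png

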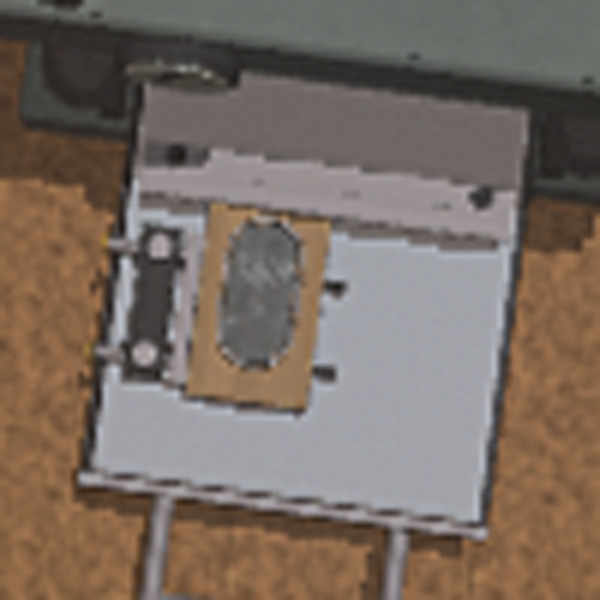

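The die lies against the bar and under the lip. I check its visible length (88 mm expected), its squareness, and whether the tray crept in.

Run:
```python
from h import *
c=calibration('top')
f=lambda a,z:onz(c,np.array(a)/6+[220,120]-.4,z)
ux=np.array([.9936,-.1128,0])
L=f([[140,195],[268,212],[490,240]],84)@ux;F=f([[187,396],[245,402],[303,410]],80);print(L,F@ux)
e=f([[330,218],[303,408],[210,205],[188,395]],80);print([np.arctan2(*(e[i]-e[i+1])[[1,0]]) for i in(0,2)])
g=lambda n:cv2.cvtColor(cv2.imread(n),cv2.COLOR_BGR2GRAY).astype(float)
a,b=g('pics/t2.png'),g('pics/t3.png')
print('static',cv2.phaseCorrelate(np.float32(a[20:110,230:340]),np.float32(b[20:110,230:340])))
# sub-pixel row of the tray front rail's outer edge / bar per column
def edge(im,cols,lo,hi):
    r=[]
    for k in cols:
        p=im[lo(k):hi(k),k]; d=np.abs(np.diff(p)); r.append((d*(np.arange(len(d))+lo(k))).sum()/d.sum())
    return np.array(r)
base=lambda k:int(120+480/6+(k-220-80/6)*(50/405))
E1=edge(a,range(250,284),lambda k:base(k)-4,lambda k:base(k)+1);E2=edge(b,range(250,284),lambda k:base(k)-4,lambda k:base(k)+1)
print('pad/rail edge shift px',np.median(E2-E1))
# bar via correlation, several bands
for q in((212,234,248,280),(195,212,235,300),(214,232,252,276)):
    print(cv2.phaseCorrelate(np.float32(a[q[0]:q[1],q[2]:q[3]]),np.float32(b[q[0]:q[1],q[2]:q[3]])))
# ECC translation of front rail + bar
for q in((190,235,235,300),(195,212,235,300),(140,162,280,308)):
    W=np.eye(2,3,dtype=np.float32);r,W=cv2.findTransformECC(np.float32(a[q[0]:q[1],q[2]:q[3]]),np.float32(b[q[0]:q[1],q[2]:q[3]]),W,cv2.MOTION_TRANSLATION);print('ecc',r,W[:,2])
```

```text
[641.0574665  640.32100938 639.72177996] [552.91944076 553.37567479 552.92920858]
[np.float64(-0.13642503085741833), np.float64(-0.10648733945313758)]
static ((-0.02520784387050412, -0.010052015949092663), 0.9909309222963121)
pad/rail edge shift px -0.14139036707480557
((-0.2196031662426492, -0.05597926481967619), 0.831161600848039)
((0.03574071846924198, -0.06146558661248669), 0.9697425416958185)
((-0.16661675463112857, -0.21401415554621472), 0.9528597869254924)
ecc 0.9584105804723596 [ 0.16205484 -0.2590503 ]
ecc 0.9501090604250845 [ 0.3922069 -0.1505385]
ecc 0.9391242176232698 [ 0.2517287  -0.26314148]
```

The tray crept in by about 0.5 mm (3 mm allowed). The visible die length is about 87.5 mm and both sides felt firm, so I hand in.

```bash
python3 -c "
from cell import *
print(hand_in())"
```

```text
the job is handed in; nothing more can be done
None
```

The job is handed in: the tray is out to within about 0.5 mm of its stop, and the oval die lies free and blade up, felt firm against the fence (5.6 N) and the side stop (9.2 N); the hand-in returned no verdict.

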